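# Put the loose kitchen things back in their fitted trays

### The job

Put the four loose kitchen things away, each in the bamboo tray made to its shape and size: the flat rectangular tin in the wide rectangular tray, the pastry brush in the long narrow one, the kitchen timer in the larger round one and the small glass, still mouth down, in the smaller round one. Each must rest flat on the floor of its tray, wholly inside the rim and the same way up as it is now. Leave the two round tins that stand among them where they are.

Things in the scene. Friction and masses are not known exactly. Their poses are not given: they have to be found in the camera images.
- sardine_tin: Flat rectangular food tin with rounded corners, 63 x 105 x 24 mm (x, y, z), 0.15 kg, lying flat. Origin: centre of its underside; y along its length. Grip across its 63 mm width (along x). Fingertips 7 mm or more above its underside clear the rim of the tray. 
- pastry_brush: Pastry brush lying flat: straight black handle, steel ferrule and bristles; 213 mm long (y) and 17 mm high, handle 19 mm wide at the middle, 30 mm (x) at the widest. 0.05 kg. Origin: middle of its length, on its underside. Grip the handle across its width (along x) at the origin. Fingertips 7 mm or more above its underside clear the rim of the tray. 
- kitchen_timer: Round kitchen timer: white base 62 mm across, red top with a grip bar, 38 mm high in all; it stands upright. Origin: centre of its underside; z up. Grip round the white base. Fingertips 7 mm or more above its underside clear the rim of the tray. 
- small_glass: Small clear glass standing mouth down, 48 mm across at the bottom, tapering to about 35 mm at the top, 61 mm high, 0.07 kg. Origin: centre of its lower end; z up. Grip it across the middle of its height or higher, from above. Fingertips 7 mm or more above its underside clear the rim of the tray. 
- tin_tray: Bamboo tray with a grey felt floor, fixed to the worktop. Floor 3 mm above the worktop, surrounded by a rim 6 mm thick whose top is 8 mm above the worktop. Origin: centre of its underside, on the worktop; z up. Wide rectangle: inside 83 (x) x 125 (y) mm, outside 95 x 137 mm; its y is the long axis. For the sardine tin, either end first.
- brush_tray: Bamboo tray with a grey felt floor, fixed to the worktop. Floor 3 mm above the worktop, surrounded by a rim 6 mm thick whose top is 8 mm above the worktop. Origin: centre of its underside, on the worktop; z up. Long and narrow: inside 50 (x) x 237 (y) mm, outside 62 x 249 mm; its y is the long axis. For the pastry brush, either end first.
- timer_tray: Bamboo tray with a grey felt floor, fixed to the worktop. Floor 3 mm above the worktop, surrounded by a rim 6 mm thick whose top is 8 mm above the worktop. Origin: centre of its underside, on the worktop; z up. Larger round tray: inside 82 mm across, outside 94 mm. For the timer.
- glass_tray: Bamboo tray with a grey felt floor, fixed to the worktop. Floor 3 mm above the worktop, surrounded by a rim 6 mm thick whose top is 8 mm above the worktop. Origin: centre of its underside, on the worktop; z up. Smaller round tray: inside 66 mm across, outside 78 mm. For the small glass.
- tuna_tin: Bystander: round food tin with a paper band, 86 mm across, 40 mm high, among the things. Origin: centre of its underside. Leave it where it is. Note: over the back of the worktop, from x = 0.59 m on and y above -0.27 m, a wall cabinet hangs 0.42 m up; keep the wrist clear of it.
- cream_tin: Bystander: flat round cream-coloured tin with a screw lid, 90 mm across, 32 mm high, among the things. Origin: centre of its underside. Leave it where it is. Note: over the back of the worktop, from x = 0.59 m on and y above -0.27 m, a wall cabinet hangs 0.42 m up; keep the wrist clear of it.
Things that resemble listed ones, but are neither listed nor needed, are in the scene too. Leave any green look-alike of the pastry_brush alone.

How it is judged:
At the end, for the whole second after the job is handed in: Each thing is released, at rest and level (0.05 rad) on its own tray's floor, underside 1 to 4.8 mm above the worktop; flat tin and brush within 14 mm of the tray centre along each tray axis and 0.2 rad of its direction, either way round; timer and glass within 12 mm of the centre (x of sardine_tin in the frame of tin_tray between -0.014 and 0.014 m and y of sardine_tin in the frame of tin_tray between -0.014 and 0.014 m and angle between the x axis of sardine_tin and the x axis of tin_tray, either way round below 0.2 rad and z of sardine_tin in the frame of tin_tray between 0.001 and 0.0048 m and angle between each of sardine_tin, pastry_brush, kitchen_timer, small_glass's own z axis and vertical below 0.05 rad and linear speed of each of sardine_tin, pastry_brush, kitchen_timer, small_glass below 0.02 m/s and x of pastry_brush in the frame of brush_tray between -0.014 and 0.014 m and y of pastry_brush in the frame of brush_tray between -0.014 and 0.014 m and angle between the x axis of pastry_brush and the x axis of brush_tray, either way round below 0.2 rad and z of pastry_brush in the frame of brush_tray between 0.001 and 0.0048 m and horizontal distance between kitchen_timer and timer_tray below 0.012 m and z of kitchen_timer in the frame of timer_tray between 0.001 and 0.0048 m and horizontal distance between small_glass and glass_tray below 0.012 m and z of small_glass in the frame of glass_tray between 0.001 and 0.0048 m); the robot touches nothing.
It fails at once if the tuna tin is shifted by more than 25 mm (distance of tuna_tin from where it was at the start of the episode above 0.025 m).
It fails at once if the cream tin is shifted by more than 25 mm (distance of cream_tin from where it was at the start of the episode above 0.025 m).
It also fails if it takes over 112 s, if anything falls off the work surface, if the arm or the gripper's body presses on something with over 40 N, if the wrist force passes 120 N, or if a joint passes its speed limit or range.

### The arm

A 7-joint arm with a two-finger parallel gripper is mounted at the origin on a cart in front of the work surface, level with it; the furniture and walls round the work are solid. World frame = base frame: x ahead of the robot, y to its left, z up, the work surface at z = 0. Lengths are in m, angles in rad, forces in N, time in s.
With the tool pointing down it reaches from about 0.35 to 0.9 m from the base axis. Payload 8.1 kg.
Tool frame: the origin (TCP) lies midway between the tips of the shut fingers; the grasp point (between the pads) lies 19 mm behind it; z points along the fingers, y is the line along which they close (so a half turn about z gives the same grasp; the last joint's range is limited). The gripper opens to 92 mm and grips with 3 to 60 N. Pads are 19 mm wide; open, the fingers measure 130 mm over their backs; the gripper's body (75 mm by 190 mm) begins 47 mm behind the grasp point.
Start: joints at [1.101, 0.434, 0.025, 1.573, -0.012, 1.134, -0.075], TCP at [0.224, -0.583, 0.227] pointing down, gripper open.
Joint ranges: [-2.62, 2.62], [-0.44, 2.09], [-1.27, 1.32], [0.08, 2.57], [-1.32, 4.46], [0.12, 2], [-2.74, 2.74]. Speed limits (rad/s): [2.22, 2.22, 3.01, 3.01, 3.14, 3.14, 3.14].

### API

Orientations are given as a rotation vector (axis times angle).
In Python, from station import manip gives the robot as it stands.
- The arm moves only by the tool apply_moves, never from a script. Its argument "rows" is text: rows parted by semicolons, each of 7 numbers parted by spaces: the closure, from 0 (fully open) to 1 (shut), then the shift along the tool's x, y, z in mm, then the turn, a rotation vector about the tool's x, y, z in degrees. In form: claw x y z ax ay az; .... A call has 1 to 5 rows; each row shifts and turns the commanded pose from where the row before left it, along the tool's axes as they then stand; what a row does not reach is not made up. A row lasts 1/10 s, in which the tool goes at most 50 mm and 8.59 degrees, less where a joint would pass 70% of its speed; a pose out of reach is approached as far as the arm can. A call is refused whole if a number of a shift passes 50 or a number of a turn 8.59, either way. A call with a gripper value outside its range is refused whole. The fingers move at their own pace and stop on an object; "force" is the grip in N (left out, the last holds). Time passes only in rows, so rows that do not move let the fingers close. It gives the time, the measured TCP pose, the force, the opening and the grip force at its end, in the units of the state.
- manip.observe(): the state, without advancing time (a new reading comes with each control period).
- manip.snapshot(name): name is "side" or "top"; returns (picture, depth): 480x640x3 uint8, blue, green, red; 480x640 float32, m along the optical axis (not along the pixel's ray), 0 where there is no reading.
- manip.camera_info(name): a dict with "fx", "fy", "cx", "cy" (pixels), "cam_to_world" (4x4, takes a point from camera to world coordinates). Camera axes: x right, y up, looking along -z (the intrinsics and any distortion apply to the point x, -y, -z); pixel columns grow to the right and rows downward; lengths in m; the calibration is good to about 2 mm. A picture is of the moment at which its call begins. camera_info takes no time and is no camera call.
- manip.finish_job(): hands the job in; it is judged then, once.
Trained networks look in the newest picture that a camera, given by its name, has taken for a name from the list of things; names that differ only in an ending like _2 or _b are one class to them, and where a whole thing is asked for, a point or a joint stands for the part that bears it (a point fixed in the world has none). Each returns a list of dicts, best first, with "conf" (0 to 1); they miss things now and then, are a little off and sometimes report something else, mostly with a low value. They report only what shows in the picture. A call takes as long as a camera call. They do not tell look-alikes from the thing itself.
- manip.spot_in(camera, thing): "location" ([x, y, z] in m, in world coordinates, good to about 4 mm: the middle of the surface that is visible of it).
- manip.trace(camera, thing): "region" (480x640 bool, what is visible of it).
- manip.tip_of(camera, thing): "location" ([x, y, z] in m, in world coordinates, good to about 4 mm: a listed point, or the origin of a listed thing).
The state is a dict: "time_s": time; "joint_pos": joint angles; "joint_velocities": joint speeds; "effort": joint torques, N m; "tcp_pos": TCP position; "tool_rot": TCP orientation; "ft_force": force on the tool from outside, world axes, zero at the start; "wrist_torque": the same for the moment, N m; "grip_width": finger opening in m; "grip_force": force on a finger pad.
Only numpy, scipy, OpenCV 4.12 (cv2) and the standard library are available. Lean on these libraries where they do the work, as an engineer would, in place of code of your own. Each camera call takes 0.05 s, during which the arm holds its last target. There are 200 camera calls.

## Working session

There is one attempt and no reset: what is moved stays moved. The work goes in short steps, Python scripts to look and compute and a tool call to move; the robot and the scene stay as the last step left them, time stands still between calls to the robot, and variables do not carry over. Pictures are saved under pics/ and viewed, at most 14 in all, crops included, and the job is handed in when it is done.

Besides the shell and the picture viewer there is one more tool, called after ">>>" as name(argument=value, ...) on one line, values as JSON. apply_moves: Moves the arm, as the interface text tells. Its arguments: {"type":"object","properties":{"rows":{"type":"string"},"force":{"type":"number"}},"required":["rows"]}

```bash
mkdir -p pics; ls; cat > h.py <<'E'
import numpy as np, cv2
from station import manip as m
def snap(c,fn=None):
    p,d=m.snapshot(c)
    if fn: cv2.imwrite('pics/'+fn,p)
    return p,d
def world(c,u,v,z):
    i=m.camera_info(c);T=np.array(i['cam_to_world'])
    return T,i
def cloud(c,d):
    i=m.camera_info(c);T=np.array(i['cam_to_world'])
    v,u=np.mgrid[:480,:640]
    P=np.stack([(u-i['cx'])/i['fx']*d,-(v-i['cy'])/i['fy']*d,-d,np.ones_like(d)],-1)@T.T
    return P[...,:3]
E
python3 - <<'E'
from h import *
for c in ['top','side']:
    i=m.camera_info(c);print({k:(np.round(v,3).tolist()) if not isinstance(v,str) else v for k,v in i.items()})
    p,d=snap(c,c+'0.png')
    P=cloud(c,d)
    for t in 'sardine_tin pastry_brush kitchen_timer small_glass tin_tray brush_tray timer_tray glass_tray tuna_tin cream_tin'.split():
        r=m.trace(c,t)
        for x in r[:3]:
            g=x['region']&(d>0);q=P[g];vv,uu=np.nonzero(g)
            if len(q)==0: print(c,t,'empty');continue
            print(c,t,round(x['conf'],2),len(q),'px',int(uu.mean()),int(vv.mean()),'med',np.median(q,0).round(3),'lo',np.percentile(q,2,axis=0).round(3),'hi',np.percentile(q,98,axis=0).round(3))
s=m.observe();print(s['time_s'],s['tcp_pos'],s['tool_rot'],s['grip_width'])
E
```

```text
pics
{'fx': 552.766, 'fy': 552.766, 'cx': 316.744, 'cy': 240.093, 'cam_to_world': [[0.414, 0.715, -0.564, -0.513], [-0.91, 0.334, -0.244, -0.573], [0.014, 0.614, 0.789, 1.461], [0.0, 0.0, 0.0, 1.0]]}
{'fx': 479.593, 'fy': 479.593, 'cx': 321.883, 'cy': 243.704, 'cam_to_world': [[0.99, 0.105, -0.095, 0.379], [-0.139, 0.62, -0.772, -1.101], [-0.022, 0.777, 0.629, 0.857], [0.0, 0.0, 0.0, 1.0]]}
side sardine_tin 0.9 540 px 304 223 med [0.467 0.029 0.021] lo [0.421 0.005 0.005] hi [0.515 0.07  0.026]
side pastry_brush 0.77 1219 px 351 422 med [ 0.484 -0.611  0.015] lo [ 0.415 -0.687  0.004] hi [ 0.552 -0.532  0.019]
side pastry_brush 0.62 519 px 309 252 med [ 0.468 -0.096  0.015] lo [ 0.367 -0.106  0.003] hi [ 0.566 -0.083  0.02 ]
side kitchen_timer 0.81 439 px 365 319 med [ 0.565 -0.369  0.024] lo [ 0.541 -0.386  0.008] hi [ 0.594 -0.34   0.039]
side small_glass 0.93 458 px 304 278 med [ 0.439 -0.225  0.036] lo [ 0.418 -0.234 -0.001] hi [ 0.464 -0.194  0.062]
side tin_tray 0.67 805 px 300 204 med [0.47  0.155 0.004] lo [0.404 0.107 0.   ] hi [0.534 0.203 0.01 ]
side brush_tray 0.76 888 px 300 184 med [0.481 0.271 0.004] lo [ 0.358  0.226 -0.001] hi [0.596 0.312 0.011]
side timer_tray 0.82 336 px 287 168 med [0.445 0.384 0.004] lo [ 0.406  0.336 -0.001] hi [0.488 0.441 0.01 ]
side glass_tray 0.92 675 px 311 318 med [ 0.445 -0.328  0.005] lo [ 0.41  -0.364  0.001] hi [ 0.48  -0.292  0.01 ]
side tuna_tin 0.67 983 px 357 277 med [ 0.572 -0.238  0.036] lo [ 0.533 -0.266  0.002] hi [ 0.613 -0.184  0.041]
side tuna_tin 0.25 881 px 299 184 med [0.479 0.272 0.005] lo [ 0.359  0.227 -0.001] hi [0.597 0.312 0.011]
side cream_tin 0.92 424 px 325 166 med [0.574 0.332 0.031] lo [0.535 0.308 0.004] hi [0.616 0.391 0.036]
1.1 [ 0.22411715 -0.58341662  0.22672429] [-3.08888249e+00 -5.72857162e-01  1.98967805e-05] 0.0918920520027885
```

View pics/top0.png

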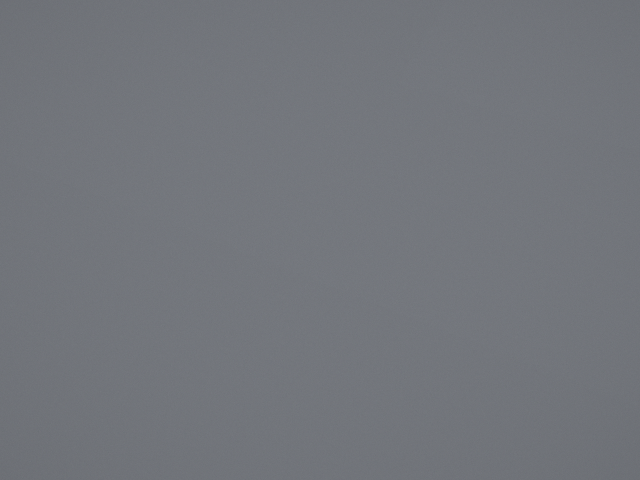

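View pics/side0.png

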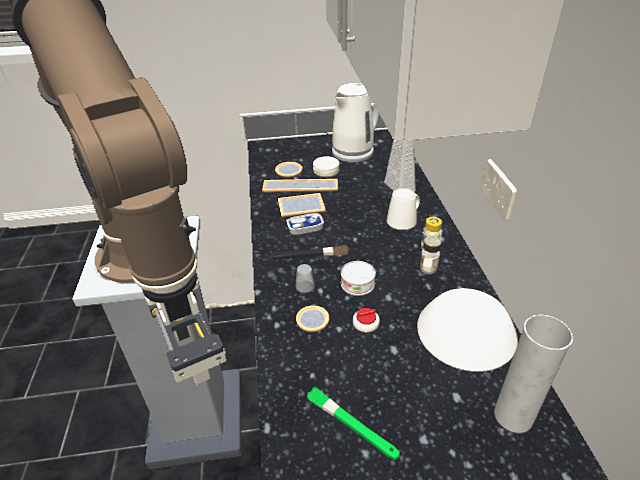

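```bash
python3 - <<'E'
from h import *
p,d=snap('top');print(d.min(),d.max(),np.median(d),(d>0).mean(),p.std((0,1)))
p,d=snap('side')
cv2.imwrite('pics/crop1.png',cv2.resize(p[150:350,230:410],None,fx=3,fy=3,interpolation=cv2.INTER_CUBIC)[:600,:800])
P=cloud('side',d)
for t in 'sardine_tin pastry_brush kitchen_timer small_glass tin_tray brush_tray timer_tray glass_tray tuna_tin cream_tin'.split():
    print(t,[(round(x['conf'],2),np.round(x['location'],3).tolist()) for x in m.tip_of('side',t)[:2]])
    for x in m.trace('side',t)[:2]:
        g=x['region']&(d>0);q=P[g]
        top=q[q[:,2]>np.percentile(q[:,2],97)-0.006] if 'tray' not in t else q
        (cx,cy),wh,a=cv2.minAreaRect((top[:,:2]*1000).astype(np.float32))
        (ex,ey),r=cv2.minEnclosingCircle((top[:,:2]*1000).astype(np.float32))
        print('   rect',np.round([cx,cy,*wh,a],1),'circ',np.round([ex,ey,r],1),'ztop',np.percentile(q[:,2],[5,50,95]).round(4))
g=(np.abs(P[...,0]-.5)<.08)&(np.abs(P[...,1]+.47)<.05)&(d>0);print('table z',np.median(P[g][:,2]))
E
```

```text
0.0 0.12592433 0.08110002 0.99595703125 [1.7936688  1.74108708 1.72441828]
sardine_tin [(0.62, [0.468, 0.041, -0.0])]
   rect [468.1  38.5 103.9  70.8   6.8] circ [468.6  39.2  54.3] ztop [0.0039 0.0213 0.0254]
pastry_brush [(0.97, [0.484, -0.61, 0.0]), (0.64, [0.463, -0.091, 0.001])]
   rect [ 487.2 -609.5   25.7  209.9   42.6] circ [ 489.7 -607.1  105.1] ztop [0.0025 0.0151 0.0185]
   rect [466.1 -93.9  30.8 208.3  90. ] circ [466.1 -96.  104.3] ztop [0.0012 0.014  0.0182]
kitchen_timer [(0.72, [0.571, -0.357, -0.002])]
   rect [ 566.4 -355.7   41.1   11.6    5.7] circ [ 566.7 -359.1   20.6] ztop [0.0059 0.023  0.0376]
small_glass [(0.98, [0.442, -0.212, -0.003]), (0.7, [0.466, -0.091, -0.002])]
   rect [ 440.1 -212.2   36.    32.5   81.2] circ [ 438.9 -212.5   18.8] ztop [0.0061 0.0395 0.0616]
tin_tray [(0.86, [0.472, 0.154, 0.002])]
   rect [467.9 163.7 142.  120.8   3.7] circ [467.6 156.9  81.6] ztop [0.0001 0.0043 0.009 ]
   rect [ 443.6 -323.    79.7   86.3   20.7] circ [ 445.  -323.    45.3] ztop [0.0004 0.0045 0.0092]
brush_tray [(0.9, [0.479, 0.268, -0.001]), (0.23, [0.44, -0.209, 0.0])]
   rect [478.6 277.2  89.8 244.7  83.7] circ [477.  266.8 124.4] ztop [0.0001 0.0042 0.0091]
timer_tray [(0.87, [0.45, 0.384, 0.002])]
   rect [449.1 381.8  95.1  88.2  61.8] circ [449.6 383.3  52.3] ztop [0.0003 0.0045 0.0096]
glass_tray [(0.87, [0.442, -0.324, -0.002])]
   rect [ 443.6 -328.6   76.7   73.5   81.5] circ [ 448.1 -327.4   42.2] ztop [0.0013 0.0046 0.0092]
tuna_tin [(0.61, [0.576, -0.226, 0.004]), (0.56, [0.471, 0.155, 0.0])]
   rect [ 574.8 -223.8   86.3   86.8   20.1] circ [ 573.5 -222.9   45.7] ztop [0.0018 0.0359 0.0403]
cream_tin [(0.65, [0.577, 0.355, -0.004])]
   rect [576.9 354.4  88.2  86.5  46.4] circ [576.2 355.1  47.8] ztop [0.0052 0.0304 0.0351]
table z 0.00031884346535787644
```

View pics/crop1.png

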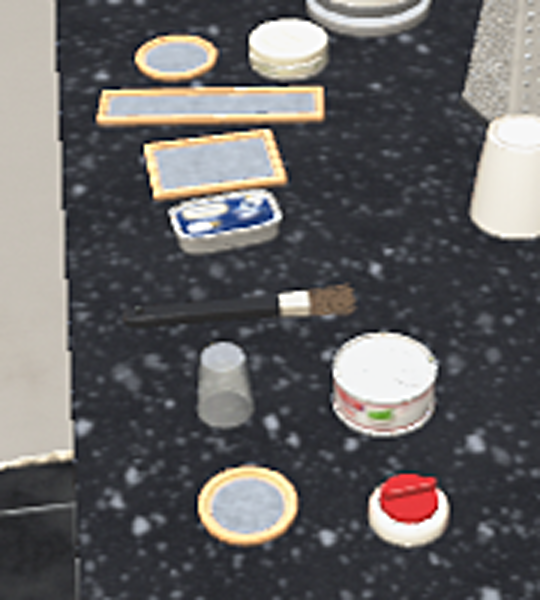

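>>> apply_moves(rows="0 40 0 0 0 0 7; 0 40 0 0 0 0 7; 0 40 0 0 0 0 7; 0 38 -33 0 0 0 0; 0 38 -33 0 0 0 0", force=20)

```text
time_s: 2.7
tcp_pos: [0.4167, -0.4883, 0.2265]
tool_rot: [3.141, -0.002, -0.0]
ft_force: [0.5, -0.3, 0.4]
grip_width: 0.0919
grip_force: 0.0
```

>>> apply_moves(rows="0 38 -33 0 0 0 0; 0 38 -33 0 0 0 0; 0 38 -33 0 0 0 0; 0 30 -25 20 0 0 0; 0 0 0 20 0 0 0")

```text
time_s: 3.2
tcp_pos: [0.5651, -0.3584, 0.1865]
tool_rot: [-3.138, -0.016, -0.007]
ft_force: [0.6, 0.8, -0.5]
grip_width: 0.0918
grip_force: 0.0
```

```bash
cat > look.py <<'E'
from h import *
import sys
def yaw():
    s=m.observe();R=cv2.Rodrigues(np.array(s['tool_rot']))[0]
    print('t',round(s['time_s'],2),'tcp',s['tcp_pos'].round(4),'yaw',np.degrees(np.arctan2(R[1,0],R[0,0])).round(2),'down',R[:,2].round(4),'w',round(s['grip_width'],4),'f',round(s['grip_force'],1))
def look(things,cams=('top','side'),tag=None):
    yaw()
    for c in cams:
        p,d=snap(c,tag and c+tag+'.png');P=cloud(c,d)
        for t in things:
            for x in m.trace(c,t)[:2]:
                g=x['region']&(d>0);q=P[g]
                if len(q)<30: continue
                z=q[:,2]
                top=q[z>np.percentile(z,97)-0.006] if 'tray' not in t else q[(z>.0005)]
                f=(top[:,:2]*1000).astype(np.float32)
                (cx,cy),(w,h),a=cv2.minAreaRect(f)
                if w<h: a-=90;w,h=h,w
                e,r=cv2.minEnclosingCircle(f)
                vv,uu=np.nonzero(x['region'])
                print(c,t,round(x['conf'],2),'px',int(uu.mean()),int(vv.mean()),'rect',np.round([cx,cy,w,h,a],1),'circ',np.round([*e,r],1),'z',np.percentile(z,[5,50,95]).round(4),[np.round(y['location'],3).tolist() for y in m.tip_of(c,t)[:1]])
if __name__=='__main__': look(sys.argv[2:],tag=sys.argv[1])
E
python3 look.py 1 sardine_tin pastry_brush kitchen_timer small_glass tin_tray brush_tray timer_tray glass_tray
```

```text
t 3.2 tcp [ 0.5651 -0.3584  0.1865] yaw 0.58 down [ 0.0044  0.0031 -1.    ] w 0.0918 f 0.0
side sardine_tin 0.57 px 304 223 rect [468.8  38.3 100.   67.5   5.9] circ [469.3  36.2  53.7] z [0.0059 0.0212 0.0248] [[0.47, 0.041, 0.002]]
side pastry_brush 0.85 px 309 252 rect [ 4.656e+02 -9.330e+01  2.072e+02  2.710e+01 -2.000e-01] circ [465.6 -91.8 103.6] z [0.0047 0.014  0.0188] [[0.485, -0.608, 0.003]]
side pastry_brush 0.59 px 352 423 rect [ 483.9 -609.7  210.4   25.7  -49.3] circ [ 487.8 -606.3  105.3] z [0.0042 0.0153 0.0184] [[0.485, -0.608, 0.003]]
side kitchen_timer 0.63 px 365 319 rect [ 566.7 -356.5   39.6    9.9    8. ] circ [ 566.9 -357.9   20. ] z [0.0085 0.0241 0.0378] [[0.572, -0.357, -0.005]]
side small_glass 0.82 px 303 278 rect [ 439.  -213.    36.6   33.6  -63. ] circ [ 439.1 -214.1   19.4] z [0.0059 0.0395 0.0616] [[0.44, -0.214, -0.0]]
side tin_tray 0.88 px 300 204 rect [4.690e+02 1.608e+02 1.402e+02 1.142e+02 2.000e-01] circ [468.7 155.4  82.7] z [0.0003 0.0044 0.009 ] [[0.468, 0.153, 0.001]]
side brush_tray 0.91 px 299 184 rect [476.1 267.9 246.3  74.5  -7.9] circ [476.  265.5 124.7] z [0.0004 0.0045 0.0093] [[0.481, 0.266, -0.0]]
side glass_tray 0.68 px 311 318 rect [ 443.1 -329.1   76.5   74.5   79.5] circ [ 443.9 -328.5   39.1] z [0.0013 0.0045 0.0091] []
side glass_tray 0.41 px 299 184 rect [476.1 267.9 246.3  74.5  -7.9] circ [475.8 264.9 124.7] z [0.0004 0.0045 0.0093] []
```

```bash
python3 - <<'E'
from h import *
p,d=snap('top');print(np.percentile(d,[0,50,100]),p.std((0,1)))
# two-view substitute: fine rim-based tray fits from the side view
p,d=snap('side');P=cloud('side',d)
hsv=cv2.cvtColor(p,cv2.COLOR_BGR2HSV)
for t in ['tin_tray','brush_tray','timer_tray','glass_tray']:
    r=m.trace('side',t)
    if not r: print(t,'none');continue
    g=cv2.erode(r[0]['region'].astype(np.uint8),np.ones((2,2)))>0
    # intersect rays with z=0.008 for the outline
    g=r[0]['region'];i=m.camera_info('side');T=np.array(i['cam_to_world'])
    v,u=np.nonzero(g);D=np.stack([(u-i['cx'])/i['fx'],-(v-i['cy'])/i['fy'],-np.ones(len(u))],-1)@T[:3,:3].T
    Q=T[:3,3]+D*((.006-T[2,3])/D[:,2])[:,None]
    f=(Q[:,:2]*1000).astype(np.float32)
    (cx,cy),(w,h),a=cv2.minAreaRect(cv2.convexHull(f))
    if w<h:a-=90;w,h=h,w
    c,s=np.linalg.eigh(np.cov(f.T));ax=s[:,1]
    print(t,r[0]['conf'],np.round([cx,cy,w,h,a],1),'cen',f.mean(0).round(1),'pca',np.degrees(np.arctan2(ax[1],ax[0])).round(1))
r=[x for x in m.trace('side','pastry_brush') if P[x['region']][:,1].mean()>-.3][0]['region']
q=P[r&(d>0)];q=q[q[:,2]>.004]
for lo in np.arange(.36,.58,.03):
    k=q[(q[:,0]>lo)&(q[:,0]<lo+.03)]
    if len(k):print(lo.round(2),len(k),(k[:,1].min()*1e3).round(1),(k[:,1].max()*1e3).round(1),(k[:,1].mean()*1e3).round(1))
E
```

```text
[0.         0.0810885  0.12624401] [1.79929809 1.74455397 1.72921056]
tin_tray 0.73 [469.  153.7 140.2 105.1   3. ] cen [468.8 152.4] pca -174.4
brush_tray 0.93 [476.5 269.  245.8  73.1  -8.2] cen [477.6 268.1] pca 171.6
timer_tray 0.89 [449.  378.6  96.8  89.7  79.7] cen [449.2 380. ] pca 92.8
glass_tray 0.6 [ 444.4 -329.1   79.    76.6   80.8] cen [ 444.5 -328.8] pca 80.6
0.36 70 -101.4 -80.7 -92.0
0.39 78 -101.6 -77.7 -93.5
0.42 73 -103.3 -80.3 -94.4
0.45 75 -104.1 -84.3 -95.2
0.48 78 -104.6 -82.9 -96.3
0.51 84 -105.9 -82.4 -97.1
0.54 89 -110.6 -78.0 -97.5
0.57 1 -102.8 -102.8 -102.8
```

>>> apply_moves(rows="0 2 -1 40 0 0 0; 0 0 0 40 0 0 0; 0 0 0 40 0 0 0; 0 0 0 38 0 0 0; 0 0 0 19 0 0 0")

```text
time_s: 5.4
tcp_pos: [0.5589, -0.3635, 0.0061]
tool_rot: [-3.139, -0.001, 0.006]
ft_force: [-1.0, 0.8, 0.4]
grip_width: 0.092
grip_force: 0.0
```

>>> apply_moves(rows="1 0 0 0 0 0 0; 1 0 0 0 0 0 0; 1 0 0 0 0 0 0; 1 0 0 0 0 0 0; 1 0 0 0 0 0 0")

```text
time_s: 5.9
tcp_pos: [0.5617, -0.365, 0.0114]
tool_rot: [3.14, 0.0, 0.004]
ft_force: [-0.5, 1.2, 5.8]
grip_width: 0.0605
grip_force: 20.0
```

>>> apply_moves(rows="1 0 0 -15 0 0 0; 1 0 0 -35 0 0 0; 1 0 0 -40 0 0 0; 1 0 0 -40 0 0 0; 1 0 0 0 0 0 0")

```text
time_s: 6.4
tcp_pos: [0.5638, -0.3667, 0.1475]
tool_rot: [3.136, -0.0, 0.015]
ft_force: [0.1, -0.9, -0.3]
grip_width: 0.0609
grip_force: 20.0
```

```bash
python3 look.py 2 kitchen_timer
```

```text
t 6.4 tcp [ 0.5638 -0.3667  0.1475] yaw -0.01 down [ 0.0097 -0.0056 -0.9999] w 0.0609 f 20.0
```

>>> apply_moves(rows="1 -4 -20 0 0 0 0; 1 -8 -40 0 0 0 0; 1 -8 -45 0 0 0 0; 1 -8 -45 0 0 0 0; 1 -8 -45 0 0 0 0")

```text
time_s: 7.1
tcp_pos: [0.523, -0.1677, 0.1384]
tool_rot: [-3.141, 0.0, 0.004]
ft_force: [0.4, 0.7, -0.2]
grip_width: 0.061
grip_force: 20.0
```

>>> apply_moves(rows="1 -8 -45 0 0 0 0; 1 -8 -45 0 0 0 0; 1 -8 -45 0 0 0 0; 1 -8 -45 0 0 0 0; 1 -8 -45 0 0 0 0")

```text
time_s: 7.6
tcp_pos: [0.483, 0.0569, 0.1387]
tool_rot: [3.141, 0.0, -0.004]
ft_force: [0.9, 0.4, -0.4]
grip_width: 0.0609
grip_force: 20.0
```

>>> apply_moves(rows="1 -8 -45 0 0 0 0; 1 -8 -45 0 0 0 0; 1 -8 -45 0 0 0 0; 1 -8 -45 0 0 0 0; 1 0 -30 0 0 0 0")

```text
time_s: 8.1
tcp_pos: [0.45, 0.2685, 0.1386]
tool_rot: [3.141, 0.006, -0.004]
ft_force: [0.8, 0.0, -0.4]
grip_width: 0.0608
grip_force: 20.0
```

>>> apply_moves(rows="1 0 -30 0 0 0 0; 1 0 -20 0 0 0 0; 1 0 0 0 0 0 0; 1 0 0 0 0 0 0; 1 0 0 0 0 0 0")

```text
time_s: 8.6
tcp_pos: [0.4524, 0.3138, 0.139]
tool_rot: [3.14, -0.002, -0.002]
ft_force: [0.3, -0.7, -1.0]
grip_width: 0.0609
grip_force: 20.0
```

```bash
python3 look.py 3 kitchen_timer timer_tray
```

```text
t 8.6 tcp [0.4524 0.3138 0.139 ] yaw -0.06 down [-0.0012 -0.0018 -1.    ] w 0.0609 f 20.0
side timer_tray 0.72 px 287 168 rect [448.2 380.   97.8  91.5  82.3] circ [450.9 382.4  52. ] z [0.0008 0.0045 0.0097] [[0.452, 0.385, -0.001]]
side timer_tray 0.28 px 300 204 rect [467.2 153.6 136.3 101.5   4. ] circ [467.2 152.   79.9] z [0.0006 0.0043 0.0092] [[0.452, 0.385, -0.001]]
```

View pics/side3.png

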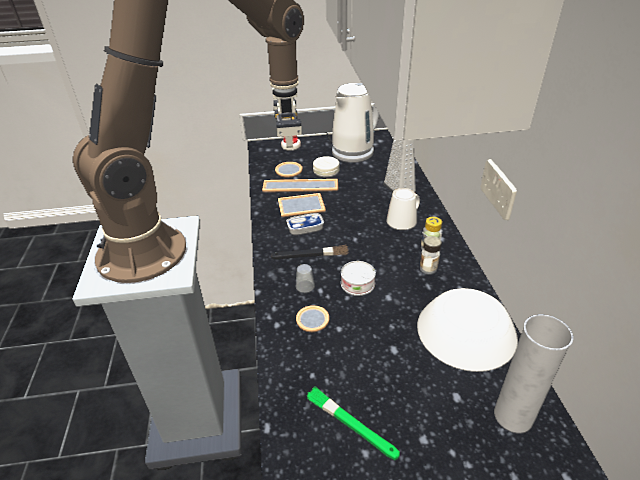

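```bash
python3 - <<'E'
from h import *
p,d=snap('side');P=cloud('side',d)
b=p.astype(int)
w=np.zeros((480,640),bool);w[130:156,272:312]=1
w&=(P[...,2]>.115)&(P[...,2]<.165)&(d>0)
red=w&(b[...,2]>b[...,1]+60)
q=P[w&(P[...,2]<.152)];print('all',len(q),q.min(0).round(3),q.max(0).round(3))
q=P[red];print('red',len(q),q.mean(0).round(3),q.min(0).round(3),q.max(0).round(3))
for z in np.arange(.118,.16,.006):
    k=P[w&(abs(P[...,2]-z)<.003)]
    if len(k):print(z.round(3),len(k),k[:,0].min().round(4),k[:,0].max().round(4),k[:,1].min().round(3))
E
```

```text
all 115 [0.428 0.268 0.128] [0.487 0.33  0.152]
red 33 [0.465 0.305 0.155] [0.436 0.284 0.147] [0.479 0.319 0.162]
0.13 17 0.428 0.4745 0.282
0.136 31 0.4284 0.4863 0.282
0.142 38 0.4286 0.4872 0.279
0.148 26 0.4294 0.4835 0.272
0.154 35 0.4361 0.4808 0.265
0.16 24 0.4393 0.4792 0.266
```

>>> apply_moves(rows="1 -7 -35 0 0 0 0; 1 0 -34 10 0 0 0; 1 0 0 40 0 0 0; 1 0 0 40 0 0 0; 1 0 0 10 0 0 0")

```text
time_s: 9.55
tcp_pos: [0.4434, 0.3825, 0.0359]
tool_rot: [3.137, 0.001, -0.007]
ft_force: [-1.4, -0.4, -0.8]
grip_width: 0.061
grip_force: 20.0
```

>>> apply_moves(rows="1 0 0 10 0 0 0; 1 0 0 0 0 0 0; 1 0 0 0 0 0 0; 1 0 0 0 0 0 0")

```text
time_s: 9.95
tcp_pos: [0.4464, 0.3851, 0.0313]
tool_rot: [-3.14, 0.0, -0.003]
ft_force: [-0.3, 0.3, -1.5]
grip_width: 0.0613
grip_force: 20.0
```

```bash
python3 look.py 4 kitchen_timer timer_tray
```

```text
t 9.95 tcp [0.4464 0.3851 0.0313] yaw -0.0 down [ 0.0019  0.0018 -1.    ] w 0.0613 f 20.0
side kitchen_timer 0.54 px 289 162 rect [450.7 372.9  42.3  17.8   0.7] circ [450.9 376.2  21.6] z [0.0273 0.036  0.0454] [[0.455, 0.384, 0.017]]
side timer_tray 0.77 px 286 170 rect [445.1 368.   88.   75.9  -5.9] circ [446.2 376.8  46.9] z [0.0001 0.0046 0.0109] [[0.447, 0.387, 0.004]]
side timer_tray 0.7 px 300 204 rect [468.  158.4 135.9 110.4   2.1] circ [469.1 157.2  79.8] z [0.0007 0.0044 0.0092] [[0.447, 0.387, 0.004]]
```

>>> apply_moves(rows="1 0 2 8 0 0 0; 1 0 0 7 0 0 0; 1 0 0 1 0 0 0; 1 0 0 0 0 0 0; 1 0 0 0 0 0 0")

```text
time_s: 10.9
tcp_pos: [0.4455, 0.3819, 0.0133]
tool_rot: [3.141, 0.0, -0.0]
ft_force: [-0.4, -2.2, 2.3]
grip_width: 0.0614
grip_force: 20.0
```

>>> apply_moves(rows="0 0 0 0 0 0 0; 0 0 0 0 0 0 0; 0 0 0 0 0 0 0; 0 0 0 0 0 0 0; 0 0 0 -10 0 0 0")

```text
time_s: 11.4
tcp_pos: [0.4448, 0.3817, 0.0229]
tool_rot: [3.14, 0.0, -0.003]
ft_force: [-1.0, -0.5, -0.1]
grip_width: 0.0913
grip_force: 0.0
```

>>> apply_moves(rows="0 0 0 -40 0 0 0; 0 0 0 -45 0 0 0; 0 0 40 0 0 0 0; 0 0 45 0 0 0 0; 0 0 45 0 0 0 0")

```text
time_s: 11.9
tcp_pos: [0.4457, 0.2514, 0.1099]
tool_rot: [-3.141, -0.002, -0.002]
ft_force: [-0.2, -0.1, -0.9]
grip_width: 0.092
grip_force: 0.0
```

>>> apply_moves(rows="0 0 45 0 0 0 0; 0 5 45 0 0 0 0; 0 5 45 0 0 0 0; 0 5 40 0 0 0 0; 0 0 20 0 0 0 0")

```text
time_s: 12.4
tcp_pos: [0.4611, 0.0535, 0.1095]
tool_rot: [3.14, -0.006, 0.002]
ft_force: [-0.4, -0.3, 0.1]
grip_width: 0.0917
grip_force: 0.0
```

```bash
python3 look.py 5 kitchen_timer timer_tray sardine_tin tin_tray
```

```text
t 12.4 tcp [0.4611 0.0535 0.1095] yaw -0.23 down [ 0.0011 -0.0011 -1.    ] w 0.0917 f 0.0
side timer_tray 0.57 px 279 171 rect [416.5 375.4  84.7  26.3 -80. ] circ [426.7 377.2  42.3] z [0.0001 0.0055 0.0099] [[0.45, 0.385, 0.003]]
side sardine_tin 0.71 px 304 222 rect [467.8  38.5 104.3  69.    8.5] circ [468.2  40.3  54.4] z [0.0041 0.021  0.0248] [[0.472, 0.043, -0.002]]
side tin_tray 0.6 px 300 204 rect [468.3 155.7 136.9 102.1   3.1] circ [467.5 155.3  82.5] z [0.0008 0.0044 0.0089] [[0.47, 0.156, 0.001]]
```

>>> apply_moves(rows="0 8 16 10 0 0 0; 0 0 0 20 0 0 -7; 0 0 0 25 0 0 0; 0 0 0 0 0 0 0; 0 0 0 0 0 0 0")

```text
time_s: 13.55
tcp_pos: [0.4683, 0.0415, 0.0538]
tool_rot: [3.136, 0.192, -0.002]
ft_force: [-0.2, -0.0, 1.3]
grip_width: 0.092
grip_force: 0.0
```

>>> apply_moves(rows="0 0 2 25 0 0 0; 0 0 0 20 0 0 0; 0 0 0 0 0 0 0; 1 0 0 0 0 0 0; 1 0 0 0 0 0 0")

```text
time_s: 14.05
tcp_pos: [0.4698, 0.0397, 0.0101]
tool_rot: [-3.136, -0.192, -0.003]
ft_force: [0.5, 1.5, -0.1]
grip_width: 0.0801
grip_force: 0.0
```

>>> apply_moves(rows="1 0 0 0 0 0 0; 1 0 0 0 0 0 0; 1 0 0 0 0 0 0; 1 0 0 0 0 0 0")

```text
time_s: 14.45
tcp_pos: [0.4693, 0.0394, 0.0093]
tool_rot: [3.136, 0.192, 0.001]
ft_force: [-0.8, -1.6, 7.4]
grip_width: 0.0597
grip_force: 20.0
```

>>> apply_moves(rows="1 0 0 -30 0 0 0; 1 0 0 -25 0 0 3; 1 3 -40 0 0 0 0; 1 3 -40 0 0 0 0; 1 2 -36 0 0 0 0")

```text
time_s: 14.95
tcp_pos: [0.4687, 0.1573, 0.0641]
tool_rot: [-3.139, -0.109, -0.001]
ft_force: [0.2, -0.2, -1.8]
grip_width: 0.0595
grip_force: 20.0
```

>>> apply_moves(rows="1 0 0 10 0 0 0; 1 0 0 10 0 0 0; 1 0 0 0 0 0 0; 1 0 0 0 0 0 0; 1 0 0 0 0 0 0")

```text
time_s: 15.45
tcp_pos: [0.4689, 0.1546, 0.0438]
tool_rot: [3.139, 0.107, -0.0]
ft_force: [-0.5, -0.2, -1.5]
grip_width: 0.0597
grip_force: 20.0
```

```bash
python3 look.py 6 sardine_tin tin_tray kitchen_timer; python3 -c "
import cv2;p=cv2.imread('pics/side6.png');cv2.imwrite('pics/c6.png',cv2.resize(p[140:260,230:390],None,fx=5,fy=5,interpolation=cv2.INTER_CUBIC))"
```

```text
t 15.45 tcp [0.4689 0.1546 0.0438] yaw 3.91 down [-0.e+00 -4.e-04 -1.e+00] w 0.0597 f 20.0
side sardine_tin 0.79 px 297 194 rect [451.8 139.6 113.8  96.2  41.3] circ [457.4 128.3  62.3] z [0.0397 0.0554 0.0595] [[0.467, 0.159, 0.036]]
side tin_tray 0.91 px 300 206 rect [4.680e+02 1.518e+02 1.354e+02 9.610e+01 4.000e-01] circ [467.5 152.2  77. ] z [0.0007 0.0045 0.0092] [[0.469, 0.154, 0.001]]
side kitchen_timer 0.29 px 357 277 rect [ 574.7 -223.8   88.4   83.1   76.7] circ [ 573.8 -223.1   44.8] z [0.0051 0.0359 0.0402] [[0.455, 0.384, 0.003]]
```

View pics/c6.png

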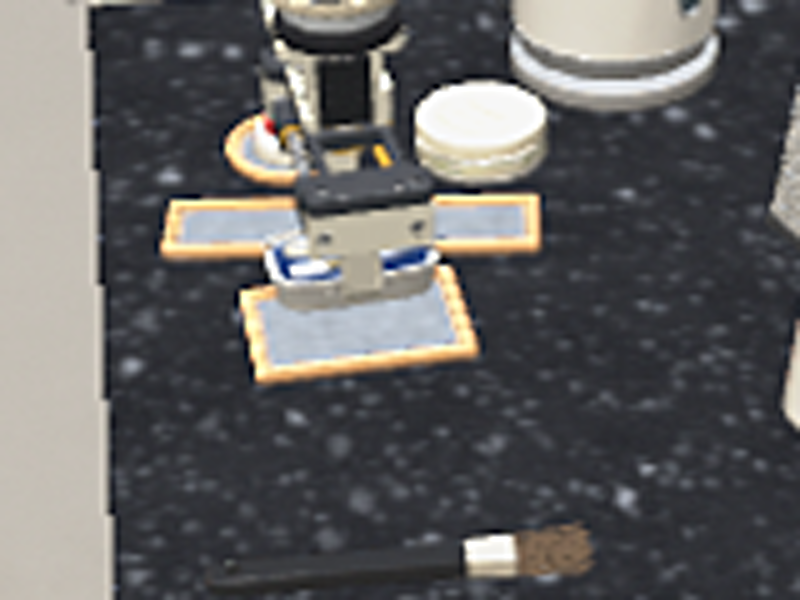

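>>> apply_moves(rows="1 0 0 15 0 0 0; 1 0 0 10 0 0 0; 1 0 0 6 0 0 0; 1 0 0 0 0 0 0; 1 0 0 0 0 0 0")

```text
time_s: 16.5
tcp_pos: [0.4686, 0.1557, 0.0125]
tool_rot: [3.139, 0.11, -0.001]
ft_force: [0.4, -0.6, -1.7]
grip_width: 0.0594
grip_force: 20.0
```

>>> apply_moves(rows="1 0 0 1 0 0 0; 0 0 0 0 0 0 0; 0 0 0 0 0 0 0; 0 0 0 0 0 0 0; 0 0 0 -15 0 0 0")

```text
time_s: 17.0
tcp_pos: [0.4677, 0.1553, 0.0258]
tool_rot: [3.139, 0.11, -0.004]
ft_force: [-1.1, 0.8, 0.3]
grip_width: 0.0868
grip_force: 0.0
```

>>> apply_moves(rows="0 0 0 -40 0 0 0; 0 0 0 -40 0 0 5.7; 0 0 45 0 0 0 0; 0 0 45 0 0 0 0; 0 0 45 0 0 0 0")

```text
time_s: 17.5
tcp_pos: [0.4648, 0.0196, 0.1073]
tool_rot: [-3.141, 0.044, -0.002]
ft_force: [0.7, -0.9, 0.3]
grip_width: 0.092
grip_force: 0.0
```

>>> apply_moves(rows="0 2 45 0 0 0 0; 0 2 40 0 0 0 0; 0 2 29 0 0 0 0; 0 0 0 0 0 0 0; 0 0 0 0 0 0 0")

```text
time_s: 18.0
tcp_pos: [0.4673, -0.0938, 0.1068]
tool_rot: [-3.141, 0.049, -0.0]
ft_force: [0.2, 0.9, -0.6]
grip_width: 0.0918
grip_force: 0.0
```

```bash
python3 look.py 7 sardine_tin kitchen_timer pastry_brush brush_tray
```

```text
t 18.0 tcp [ 0.4673 -0.0938  0.1068] yaw -1.8 down [ 2.e-04  0.e+00 -1.e+00] w 0.0918 f 0.0
side sardine_tin 0.46 px 289 201 rect [467.6  53.4 271.7  87.9 -85. ] circ [435.9  50.6 136.4] z [0.0115 0.0242 0.0281] [[0.468, 0.162, 0.0]]
side pastry_brush 0.63 px 351 422 rect [ 482.8 -610.6  211.2   26.8  -50. ] circ [ 484.5 -609.1  105.7] z [0.0066 0.0153 0.0183] [[0.486, -0.609, -0.0]]
side pastry_brush 0.59 px 310 252 rect [466.6 -90.1 209.   29.9  -2.7] circ [466.2 -97.5 104.5] z [0.0009 0.0138 0.0184] [[0.486, -0.609, -0.0]]
side brush_tray 0.82 px 296 184 rect [477.1 267.7 249.7  72.7  -8.6] circ [477.2 268.6 126.8] z [0.0006 0.0042 0.0091] [[0.479, 0.27, -0.004]]
```

View pics/side7.png

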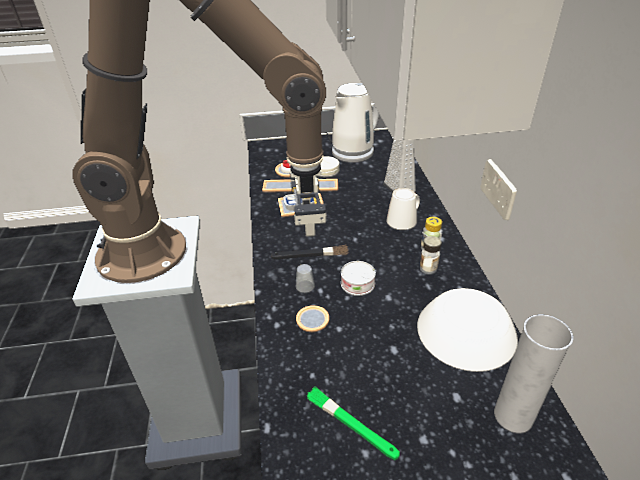

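>>> apply_moves(rows="0 0 0 40 0 0 0; 0 0 0 38 0 0 0; 0 0 0 20 0 0 0; 0 0 0 0 0 0 0; 1 0 0 0 0 0 0")

```text
time_s: 19.2
tcp_pos: [0.4674, -0.0934, 0.009]
tool_rot: [3.141, -0.047, -0.001]
ft_force: [0.2, -1.1, 1.0]
grip_width: 0.0875
grip_force: 0.0
```

>>> apply_moves(rows="1 0 0 0 0 0 0; 1 0 0 0 0 0 0; 1 0 0 0 0 0 0; 1 0 0 0 0 0 0; 1 0 0 0 0 0 0")

```text
time_s: 19.7
tcp_pos: [0.4676, -0.0934, 0.009]
tool_rot: [3.141, -0.046, 0.001]
ft_force: [0.5, -0.4, 0.3]
grip_width: 0.0481
grip_force: 0.0
```

>>> apply_moves(rows="1 0 0 0 0 0 0; 1 0 0 0 0 0 0; 1 0 0 0 0 0 0; 1 0 0 0 0 0 0; 1 0 0 0 0 0 0")

```text
time_s: 20.2
tcp_pos: [0.4674, -0.0933, 0.0087]
tool_rot: [3.141, -0.046, -0.0]
ft_force: [0.2, 0.2, 0.6]
grip_width: 0.0186
grip_force: 20.0
```

>>> apply_moves(rows="1 0 0 -30 0 0 0; 1 0 0 -35 0 0 6.5; 1 -2 -20 -10 0 0 0; 1 -5 -40 0 0 0 0; 1 -5 -45 0 0 0 0")

```text
time_s: 20.7
tcp_pos: [0.4709, 0.0122, 0.0844]
tool_rot: [3.133, -0.23, 0.003]
ft_force: [1.1, 1.6, -1.7]
grip_width: 0.0187
grip_force: 20.0
```

>>> apply_moves(rows="1 -5 -45 0 0 0 0; 1 -5 -45 0 0 0 0; 1 -5 -45 0 0 0 0; 1 -5 -45 0 0 0 0; 1 -5 -45 0 0 0 0")

```text
time_s: 21.2
tcp_pos: [0.4775, 0.2403, 0.0837]
tool_rot: [3.133, -0.224, 0.0]
ft_force: [1.7, 0.0, -0.6]
grip_width: 0.0184
grip_force: 20.0
```

>>> apply_moves(rows="1 -5 -30 20 0 0 0; 1 0 0 20 0 0 0; 1 0 0 0 0 0 0; 1 0 0 0 0 0 0")

```text
time_s: 21.6
tcp_pos: [0.4768, 0.2679, 0.0436]
tool_rot: [3.132, -0.225, -0.002]
ft_force: [0.8, 0.3, -0.2]
grip_width: 0.0187
grip_force: 20.0
```

```bash
python3 look.py 8 pastry_brush brush_tray sardine_tin; python3 -c "
import cv2;p=cv2.imread('pics/side8.png');cv2.imwrite('pics/c8.png',cv2.resize(p[140:240,230:390],None,fx=5,fy=5,interpolation=cv2.INTER_CUBIC))"
```

```text
t 21.6 tcp [0.4768 0.2679 0.0436] yaw -8.23 down [-0.0011 -0.0014 -1.    ] w 0.0187 f 20.0
side pastry_brush 0.75 px 352 423 rect [ 486.6 -608.8  209.9   26.6  -47.4] circ [ 487.6 -607.9  105. ] z [0.0057 0.0152 0.0186] [[0.475, 0.268, 0.035]]
side pastry_brush 0.64 px 304 174 rect [479.6 266.6 199.5  30.2  -8. ] circ [479.3 263.9 100.1] z [0.0413 0.05   0.0549] [[0.475, 0.268, 0.035]]
side brush_tray 0.94 px 299 184 rect [478.3 273.5 249.2  81.1  -9. ] circ [476.8 264.2 126.4] z [0.0005 0.0045 0.0093] [[0.48, 0.266, -0.002]]
side sardine_tin 0.92 px 300 200 rect [468.5 156.4 103.5  70.9   4.9] circ [467.5 153.9  54.5] z [0.0094 0.0242 0.0282] [[0.47, 0.161, 0.002]]
side sardine_tin 0.29 px 300 208 rect [467.7 151.2 134.9  96.8   3.4] circ [467.1 150.4  80.1] z [0.0004 0.0045 0.0103] [[0.47, 0.161, 0.002]]
```

View pics/c8.png

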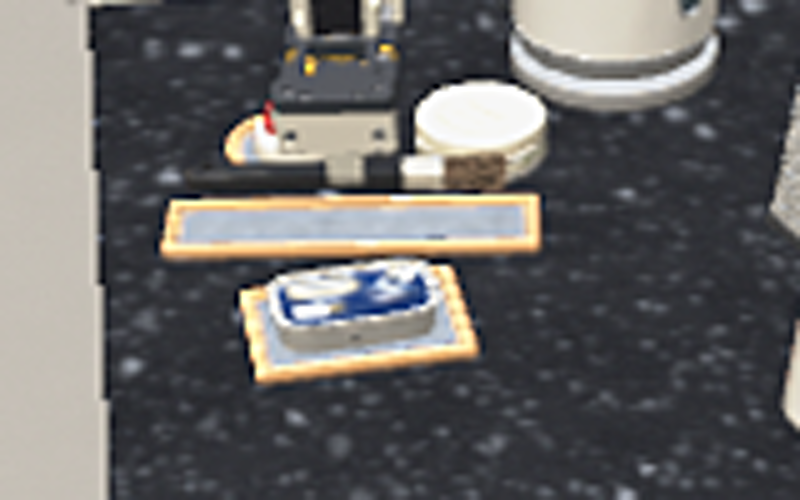

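>>> apply_moves(rows="1 0 0 15 0 0 0; 1 0 0 11 0 0 0; 1 0 0 6 0 0 0; 1 0 0 0 0 0 0; 1 0 0 0 0 0 0")

```text
time_s: 22.75
tcp_pos: [0.477, 0.2689, 0.0114]
tool_rot: [3.133, -0.224, -0.001]
ft_force: [-0.4, 0.1, -0.2]
grip_width: 0.0188
grip_force: 20.0
```

>>> apply_moves(rows="0.5 0 0 0 0 0 0; 0.5 0 0 0 0 0 0; 0.5 0 0 0 0 0 0; 0.5 0 0 0 0 0 0; 0.5 0 0 -10 0 0 0")

```text
time_s: 23.25
tcp_pos: [0.4763, 0.2684, 0.0211]
tool_rot: [3.132, -0.224, -0.003]
ft_force: [-0.5, -0.2, 0.0]
grip_width: 0.0453
grip_force: 0.0
```

>>> apply_moves(rows="0 0 0 -40 0 0 0; 0 0 0 -40 0 0 -8.2; 0 0 20 -40 0 0 0; 0 -4 40 0 0 0 0; 0 -4 45 0 0 0 0")

```text
time_s: 23.75
tcp_pos: [0.4699, 0.1644, 0.144]
tool_rot: [-3.139, -0.004, -0.006]
ft_force: [0.2, -1.0, -0.9]
grip_width: 0.0813
grip_force: 0.0
```

>>> apply_moves(rows="0 -4 45 0 0 0 0; 0 -4 45 0 0 0 0; 0 -4 45 0 0 0 0; 0 -4 45 0 0 0 0; 0 -4 45 0 0 0 0")

```text
time_s: 24.25
tcp_pos: [0.4488, -0.0628, 0.1427]
tool_rot: [-3.142, -0.0, -0.002]
ft_force: [0.2, -0.7, 0.2]
grip_width: 0.0918
grip_force: 0.0
```

>>> apply_moves(rows="0 -4 45 0 0 0 0; 0 -4 45 0 0 0 0; 0 0 40 0 0 0 0; 0 0 20 0 0 0 0; 0 0 0 0 0 0 0")

```text
time_s: 24.75
tcp_pos: [0.4407, -0.2147, 0.1425]
tool_rot: [3.14, -0.008, 0.001]
ft_force: [0.0, -0.1, 0.9]
grip_width: 0.0919
grip_force: 0.0
```

```bash
python3 look.py 9 pastry_brush sardine_tin kitchen_timer timer_tray small_glass glass_tray; python3 -c "
import cv2;p=cv2.imread('pics/side9.png');cv2.imwrite('pics/c9.png',cv2.resize(p[140:350,230:390],None,fx=2.8,fy=2.8,interpolation=cv2.INTER_CUBIC))"
```

```text
t 24.75 tcp [ 0.4407 -0.2147  0.1425] yaw -0.3 down [ 9.0e-04 -1.6e-03 -1.0e+00] w 0.0919 f 0.0
side pastry_brush 0.78 px 352 422 rect [ 486.5 -607.8  210.3   26.6  -47.5] circ [ 488.9 -605.6  105.2] z [0.0023 0.0152 0.0184] [[0.488, -0.608, 0.004]]
side pastry_brush 0.54 px 304 278 rect [ 439.8 -212.8   37.3   32.7   82.8] circ [ 438.6 -212.4   19.1] z [0.0043 0.0386 0.0615] [[0.488, -0.608, 0.004]]
side sardine_tin 0.45 px 314 198 rect [500.4  13.  340.4  12.4  84.1] circ [496.1  13.5 170.2] z [0.0117 0.025  0.0282] [[0.469, 0.161, 0.003]]
side small_glass 0.84 px 304 278 rect [ 440.1 -213.9   34.8   32.9   75.8] circ [ 438.9 -212.9   18.6] z [0.0059 0.0381 0.0611] [[0.441, -0.211, -0.003]]
side small_glass 0.28 px 303 205 rect [470.4   8.2 386.  137.4 -89.1] circ [466.8   8.2 202.2] z [0.0009 0.0056 0.0105] [[0.441, -0.211, -0.003]]
side glass_tray 0.82 px 311 318 rect [ 444.9 -328.4   78.    76.    84.4] circ [ 444.4 -327.7   40.3] z [0.001  0.0047 0.0095] [[0.444, -0.322, -0.002]]
```

View pics/c9.png

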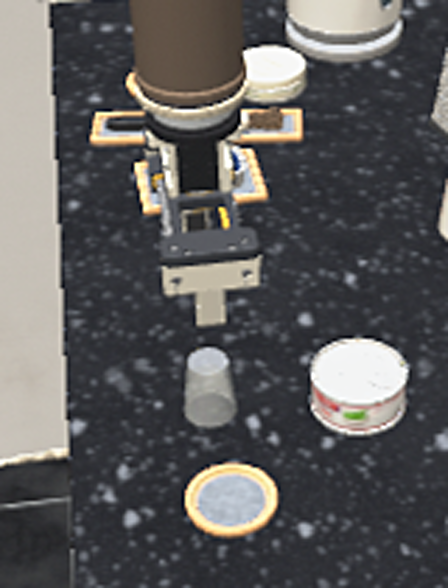

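>>> apply_moves(rows="0 0 -2 40 0 0 0; 0 0 0 40 0 0 0; 0 0 0 37 0 0 0; 0 0 0 0 0 0 0; 1 0 0 0 0 0 0")

```text
time_s: 26.25
tcp_pos: [0.4409, -0.2091, 0.025]
tool_rot: [-3.141, 0.0, 0.002]
ft_force: [1.3, -0.1, 1.3]
grip_width: 0.0875
grip_force: 0.0
```

>>> apply_moves(rows="1 0 0 0 0 0 0; 1 0 0 0 0 0 0; 1 0 0 0 0 0 0; 1 0 0 0 0 0 0; 1 0 0 0 0 0 0")

```text
time_s: 26.75
tcp_pos: [0.4414, -0.2092, 0.0252]
tool_rot: [3.141, 0.0, 0.001]
ft_force: [-0.8, -0.8, 0.2]
grip_width: 0.0482
grip_force: 0.0
```

>>> apply_moves(rows="1 0 0 0 0 0 0; 1 0 0 0 0 0 0; 1 0 0 0 0 0 0")

```text
time_s: 27.05
tcp_pos: [0.4414, -0.2092, 0.0249]
tool_rot: [3.141, 0.0, 0.001]
ft_force: [-0.7, -0.2, 5.4]
grip_width: 0.0409
grip_force: 20.1
```

>>> apply_moves(rows="1 0 0 -15 0 0 0; 1 0 0 -30 0 0 0; 1 1 35 0 0 0 0; 1 2 45 0 0 0 0; 1 2 39 0 0 0 0")

```text
time_s: 27.55
tcp_pos: [0.4462, -0.3297, 0.0699]
tool_rot: [3.141, 0.001, 0.001]
ft_force: [0.4, 0.2, -1.4]
grip_width: 0.0405
grip_force: 19.9
```

>>> apply_moves(rows="1 0 0 15 0 0 0; 1 0 0 0 0 0 0; 1 0 0 0 0 0 0; 1 0 0 0 0 0 0")

```text
time_s: 27.95
tcp_pos: [0.4465, -0.3268, 0.055]
tool_rot: [-3.141, -0.003, 0.0]
ft_force: [-0.8, -0.4, -0.5]
grip_width: 0.0407
grip_force: 19.9
```

```bash
python3 look.py 10 pastry_brush sardine_tin kitchen_timer small_glass glass_tray; python3 -c "
import cv2;p=cv2.imread('pics/side10.png');cv2.imwrite('pics/c10.png',cv2.resize(p[140:350,230:390],None,fx=2.8,fy=2.8,interpolation=cv2.INTER_CUBIC))"
```

```text
t 27.95 tcp [ 0.4465 -0.3268  0.055 ] yaw 0.11 down [-1.e-04  7.e-04 -1.e+00] w 0.0407 f 19.9
side pastry_brush 0.79 px 351 422 rect [ 487.  -607.8  210.4   27.1  -47.2] circ [ 484.2 -610.4  105.2] z [0.002  0.0151 0.0185] [[0.487, -0.609, 0.0]]
side pastry_brush 0.42 px 271 183 rect [391.5 -31.  627.3  19.6 -88.5] circ [383.6 -31.2 313.7] z [0.0063 0.0152 0.0215] [[0.487, -0.609, 0.0]]
side kitchen_timer 0.42 px 296 186 rect [478.  268.8 247.6  66.8  -7.7] circ [477.2 266.  125.4] z [0.0012 0.0043 0.0098] []
side glass_tray 0.76 px 312 321 rect [ 445.5 -338.    74.8   57.8   -1.6] circ [ 444.9 -329.1   38.3] z [0.0012 0.0046 0.0094] [[0.445, -0.322, 0.005]]
```

View pics/c10.png

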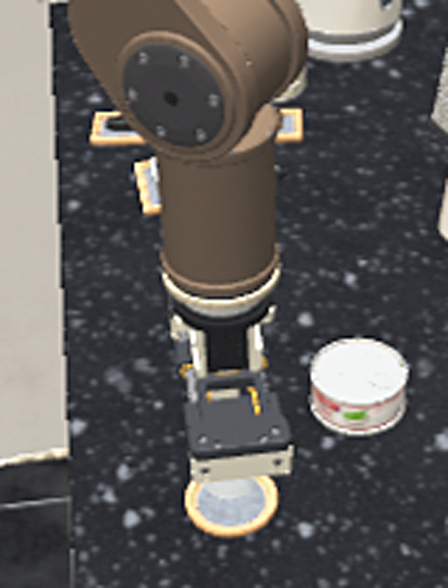

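>>> apply_moves(rows="1 0 2 12 0 0 0; 1 0 0 10 0 0 0; 1 0 0 4 0 0 0; 1 0 0 1 0 0 0; 1 0 0 0 0 0 0")

```text
time_s: 29.25
tcp_pos: [0.4454, -0.3296, 0.0276]
tool_rot: [-3.141, 0.0, 0.002]
ft_force: [-3.5, 1.7, 9.0]
grip_width: 0.0411
grip_force: 20.4
```

>>> apply_moves(rows="0 0 0 0 0 0 0; 0 0 0 0 0 0 0; 0 0 0 0 0 0 0; 0 0 0 0 0 0 0; 0 0 0 0 0 0 0")

```text
time_s: 29.75
tcp_pos: [0.4462, -0.3301, 0.0276]
tool_rot: [-3.142, -0.0, 0.0]
ft_force: [0.0, -0.7, -0.2]
grip_width: 0.0764
grip_force: 0.0
```

>>> apply_moves(rows="0 0 0 -20 0 0 0; 0 0 0 -40 0 0 0; 0 0 0 -40 0 0 0; 0 0 0 -40 0 0 0; 0 -30 30 -20 0 0 0")

```text
time_s: 30.25
tcp_pos: [0.4218, -0.3568, 0.1912]
tool_rot: [3.141, 0.015, 0.01]
ft_force: [1.2, -1.8, -0.3]
grip_width: 0.0917
grip_force: 0.0
```

>>> apply_moves(rows="0 -30 30 0 0 0 0; 0 -30 30 0 0 0 0; 0 -30 30 0 0 0 0; 0 -30 30 0 0 0 0; 0 -20 20 0 0 0 0")

```text
time_s: 30.75
tcp_pos: [0.2732, -0.5023, 0.1879]
tool_rot: [3.141, -0.004, -0.001]
ft_force: [0.5, -0.4, -0.0]
grip_width: 0.0917
grip_force: 0.0
```

```bash
python3 look.py 11 sardine_tin tin_tray pastry_brush brush_tray kitchen_timer timer_tray small_glass glass_tray tuna_tin cream_tin; python3 -c "
import cv2;p=cv2.imread('pics/side11.png');cv2.imwrite('pics/c11.png',cv2.resize(p[150:350,230:400],None,fx=3,fy=3,interpolation=cv2.INTER_CUBIC))"
```

```text
t 30.75 tcp [ 0.2732 -0.5023  0.1879] yaw -0.16 down [-8.e-04 -1.e-03 -1.e+00] w 0.0917 f 0.0
side sardine_tin 0.56 px 300 200 rect [467.1 155.9 105.2  68.    7.2] circ [467.6 157.   54.7] z [0.0039 0.0239 0.0281] [[0.469, 0.16, 0.006]]
side tin_tray 0.61 px 299 207 rect [467.8 156.7 136.4 105.3   2.8] circ [467.2 154.   80.6] z [0.0003 0.0047 0.01  ] [[0.469, 0.156, 0.002]]
side tin_tray 0.37 px 299 182 rect [473.8 263.6 203.4  30.5  -5.8] circ [474.4 269.8 101.7] z [0.0078 0.0171 0.0219] [[0.469, 0.156, 0.002]]
side pastry_brush 0.86 px 351 422 rect [ 486.4 -610.5  209.4   24.6  -48.1] circ [ 486.  -610.9  104.7] z [0.0056 0.0153 0.0184] [[0.478, 0.271, 0.004]]
side pastry_brush 0.69 px 300 182 rect [476.9 263.3 202.8  30.5  -5.8] circ [477.3 267.2 101.7] z [0.0057 0.017  0.0219] [[0.478, 0.271, 0.004]]
side brush_tray 0.78 px 301 187 rect [478.5 271.  249.5  83.2  -6.9] circ [476.5 263.1 127. ] z [-0.0002  0.0042  0.0099] [[0.485, 0.264, -0.004]]
side kitchen_timer 0.47 px 288 166 rect [449.  379.7  37.6  16.3  19.5] circ [450.  376.7  18.8] z [0.0074 0.0222 0.0399] [[0.456, 0.379
[... 201 characters left out ...]
331.6   34.3   32.8  -56.4] circ [ 444.5 -331.8   18.7] z [0.0109 0.0427 0.0645] [[0.443, -0.331, 0.002]]
side glass_tray 0.71 px 311 321 rect [ 443.6 -332.7   74.5   67.5   -4.1] circ [ 444.  -328.2   39.5] z [0.0015 0.0057 0.0099] [[0.442, -0.325, 0.001]]
side glass_tray 0.23 px 311 311 rect [ 443.3 -333.    44.8   42.8  -16.1] circ [ 445.8 -330.7   25.5] z [0.0078 0.0429 0.0648] [[0.442, -0.325, 0.001]]
side tuna_tin 0.9 px 356 277 rect [ 574.2 -224.1   85.3   84.6   58.4] circ [ 571.9 -223.9   45.5] z [0.0072 0.036  0.0399] [[0.577, -0.224, -0.0]]
side cream_tin 0.66 px 326 165 rect [579.2 352.6  89.   82.4  63.9] circ [578.5 354.4  46.1] z [0.0085 0.0308 0.035 ] [[0.578, 0.353, -0.003]]
```

View pics/c11.png

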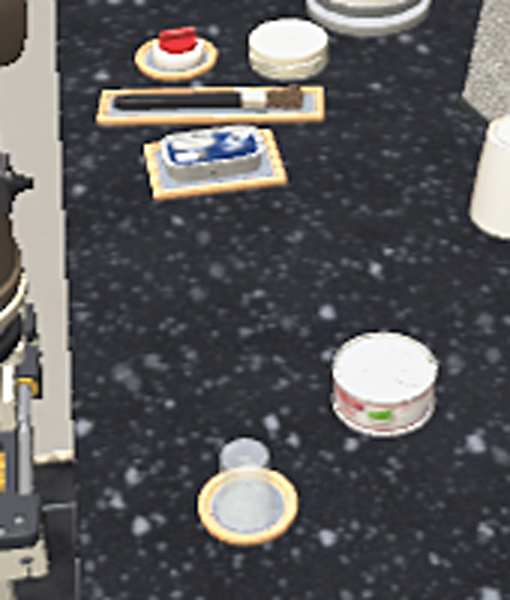

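```bash
python3 -c "
from station import manip as m
print(m.finish_job())"
```

```text
the job is handed in; nothing more can be done
None
```

The sardine tin, pastry brush, timer and glass (mouth down) are each in their own tray, the tuna and cream tins have not moved, and the job was handed in at about 31 s; my last measurements put each thing within about 6 mm of its tray's centre and resting on its floor, but they come from the side camera alone because the top camera was blocked, and hand-in gave no verdict.

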